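# Find the charged grinding jar on the shaker platform

### The arm

A 6-joint arm with a two-finger parallel gripper is mounted at the origin on the work surface. World frame = base frame: x ahead of the robot, y to its left, z up, the work surface at z = 0. Lengths are in mm, angles in rad, forces in N, time in s.
With the tool pointing down it reaches from about 350 to 875 mm from the base axis. Payload 4.2 kg.
Tool frame: the origin (TCP) lies between the finger pads; the fingertips stand 22 mm ahead of it and the grasp point (between the pads) lies 3 mm ahead of it; z points along the fingers, y is the line along which they close (so a half turn about z gives the same grasp; the last joint's range is limited). The gripper opens to 85 mm and grips with 20 to 120 N. Pads are 22 mm wide; open, the fingers measure 114 mm over their backs; the gripper's body (76 mm by 85 mm) begins 54 mm behind the grasp point. The pads swing forward as they close: fully open they stand 13 mm farther back than shut.
Start: joints at [1.605, 0.385, 0.008, 0, -1.194, -0.259], TCP at [139.288, 609.26, 253.312] pointing down, gripper open.
Joint ranges: [-3.14, 3.14], [-1.21, 2.06], [-1.07, 1.41], [-3.16, 2.05], [-2.99, -0.16], [-3.1, 3.1]. Speed limits (rad/s): [2.79, 2.79, 3.14, 3.14, 3.14, 3.14].

### API

Orientations are given as a unit quaternion [w, x, y, z].
In Python, from plant import readout, cams, arm gives the robot as it stands.
- The arm moves only by the shell command python3 -m handwheel 'ROWS' [OPENING] [FORCE]. ROWS is JSON, a list of rows, each an object with "linear": the shift along the world's x, y, z normalised to -1 to 1, where 1 is 2 cm, a list of three; "angular": the turn, a rotation vector about the world's x, y, z normalised to -1 to 1, where 1 is 180 degrees, a list of three. In form: [{"linear": [dx, dy, dz], "angular": [rx, ry, rz]}, ...]. A call has 1 to 8 rows; each row shifts and turns the commanded pose from where the row before left it; what a row does not reach is not made up. A row lasts 1/12 s, in which the tool goes at most 41.7 mm and 7.16 degrees, less where a joint would pass 70% of its speed; a pose out of reach is approached as far as the arm can. A call with a number of a shift or a turn outside -1 to 1 is refused whole. A call with a gripper value outside its range is refused whole. OPENING is the opening, from 0 (shut) to 1 (fully open), set as the call begins (- or left out, the last holds). The fingers move at their own pace and stop on an object; FORCE is the grip in N (left out, the last holds). Time passes only in rows, so rows that do not move let the fingers close. It gives the time, the measured TCP pose, the force, the opening and the grip force at its end, in the units of the state.
- readout.read_state(): the state, without advancing time (a new reading comes with each control period).
- cams.snapshot(name): name is "scene" or "side" or "wrist"; returns a dict with "frame" (400x640x3 uint8, red, green, blue), "fx", "fy", "cx", "cy" (pixels), "k1" (the pictures are not rectified: a ray, as slopes to the right and down, at radius r is drawn at 1 + k1 r^2 times it, then the intrinsics apply), "R" (3x3) and "t" (3): a world point X has camera coordinates R X + t. Camera axes: x right, y down, z forward; pixel columns grow to the right and rows downward; lengths in mm; the calibration is good to about 2 mm. A picture is of the moment at which its call begins. There is no depth.
- arm.sign_off(): hands the job in; it is judged then, once.
The state is a dict: "clock": time; "joints": joint angles; "joint_velocities": joint speeds; "joint_efforts": joint torques, N m; "eef_pos": TCP position; "eef_rot": TCP orientation; "ft_force": force on the tool from outside, world axes, zero at the start; "torque": the same for the moment, N m; "gripper_width": finger opening in mm; "grip_force": force on a finger pad.
Only numpy, scipy, OpenCV 4.12 (cv2) and the standard library are available. Lean on these libraries where they do the work, as an engineer would, in place of code of your own. Each camera call takes 0.05 s, during which the arm holds its last target. There are 200 camera calls.

### The job

One of the three identical closed steel jars on the shaker platform still has its full charge of steel balls and is the heaviest. Heft them one at a time - first the jar in the blue clamp, then the yellow, then the red - lifting each straight up clear of its clamp, feeling its weight for a moment and setting it back down in its own clamp without dropping it; then hold the heaviest one up, upright, with its bottom above the tops of the two others, which stand in their own clamps (if it is the last one hefted, it need not go back first). Finish while still holding it up in the gripper, and do not tip any jar or disturb the flask, the bottle and the timer.

Things in the scene. Friction and masses are not known exactly. Their poses are not given: they have to be found in the camera images.
- jar_a: one of three outwardly identical closed steel jars, upright cylinder 56 mm across, 115 mm tall with its 15 mm grey lid of the same diameter (dark groove below it). Origin: centre of its underside, z up; yaw means nothing. 0.3 to 0.95 kg; the heaviest is at least 0.2 kg heavier than either other. Any jar may start in any clamp. Nothing loose inside
- jar_b: one of three outwardly identical closed steel jars, upright cylinder 56 mm across, 115 mm tall with its 15 mm grey lid of the same diameter (dark groove below it). Origin: centre of its underside, z up; yaw means nothing. 0.3 to 0.95 kg; the heaviest is at least 0.2 kg heavier than either other. Any jar may start in any clamp. Nothing loose inside
- jar_c: one of three outwardly identical closed steel jars, upright cylinder 56 mm across, 115 mm tall with its 15 mm grey lid of the same diameter (dark groove below it). Origin: centre of its underside, z up; yaw means nothing. 0.3 to 0.95 kg; the heaviest is at least 0.2 kg heavier than either other. Any jar may start in any clamp. Nothing loose inside
- clamp_blue: fixed blue clamp: blue disc 92 mm across, 6 mm thick, ringed by 4 rigid steel fingers with blue tips, 63 mm opening (3.5 mm play round a jar), ending 34 mm above the disc; no grip on the jar, it lifts straight out. Origin: disc underside centre, 20 mm above the table; a seated jar has its underside at 26 mm. Clamps stand in a row 120 to 165 mm apart in any colour order, a jar centred in each
- clamp_yellow: fixed yellow clamp: yellow disc 92 mm across, 6 mm thick, ringed by 4 rigid steel fingers with yellow tips, 63 mm opening (3.5 mm play round a jar), ending 34 mm above the disc; no grip on the jar, it lifts straight out. Origin: disc underside centre, 20 mm above the table; a seated jar has its underside at 26 mm. Clamps stand in a row 120 to 165 mm apart in any colour order, a jar centred in each
- clamp_red: fixed red clamp: red disc 92 mm across, 6 mm thick, ringed by 4 rigid steel fingers with red tips, 63 mm opening (3.5 mm play round a jar), ending 34 mm above the disc; no grip on the jar, it lifts straight out. Origin: disc underside centre, 20 mm above the table; a seated jar has its underside at 26 mm. Clamps stand in a row 120 to 165 mm apart in any colour order, a jar centred in each
- platform: fixed shaker platform, a perforated aluminium plate 260 mm (its x) by 500 mm (its y), its top 20 mm above the table, carrying the three clamps in a row along its y axis, near the middle of its x. Origin at the centre of its underside, on the table; z up. Turned by up to 0.25 rad from the world axes
- flask: loose conical glass flask with a steel cap and an orange band, 80 mm in diameter at the foot, 142 mm tall, standing on the table beside the platform's +y end; origin at the centre of its underside. To be left alone
- bottle: loose amber glass jar with a blue cap, 68 mm in diameter, 150 mm tall, standing on the table beside the platform's -y end; origin at the centre of its underside. To be left alone
- timer: loose black lab timer lying flat on the table beyond the platform's +x edge, 60 x 90 x 22 mm; origin at the centre of its underside. To be left alone
Not all that is in view belongs to the job. What is shaped like the jar_b but pink or turquoise is not meant.

How it is judged:
By the outcome, as a careful person would: the job done as asked, in the order asked, and still so for the second after the job is handed in, while the arm keeps its last pose, push and grip.
It also fails if it takes over 67 s, if anything falls off the work surface, if the arm or the gripper's body presses on something with over 40 N, if the wrist force passes 120 N, or if a joint passes its speed limit or range.

## Working session

There is one attempt and no reset: what is moved stays moved. The work goes in short steps, Python scripts to look and compute and a shell command to move; the robot and the scene stay as the last step left them, time stands still between calls to the robot, and variables do not carry over. Pictures are saved under pics/ and viewed, at most 12 in all, crops included, and the job is handed in when it is done.

```bash
ls; mkdir -p pics; python3 - <<'E'
from plant import readout,cams
import cv2,numpy as np
print(readout.read_state())
for n in ["scene","side"]:
    s=cams.snapshot(n); cv2.imwrite(f"pics/{n}0.png",s["frame"][:,:,::-1]); np.save(f"pics/{n}0.npy",s,allow_pickle=True)
    print(n,{k:np.round(v,3).tolist() for k,v in s.items() if k!="frame"})
E
```

```text
pics
{'clock': 0.0, 'joints': array([ 1.60459190e+00,  3.85574604e-01,  6.63830109e-03, -4.63301131e-04,
       -1.19395631e+00, -2.58595007e-01]), 'joint_velocities': array([-0.00077597,  0.0016948 ,  0.00167668,  0.0004693 ,  0.00140149,
        0.00048418]), 'joint_efforts': array([ 9.92961805e-05, -3.92292845e+01,  1.88398612e+01,  4.18625280e+00,
       -4.58580122e-03, -1.64324724e-06]), 'eef_pos': array([139.19065979, 608.77652621, 252.22078816]), 'eef_rot': array([ 1.06832558e-03,  9.93679640e-01, -1.12248063e-01, -6.03217417e-05]), 'ft_force': array([-0.48264661, -0.06074188, -0.43978893]), 'torque': array([-0.00178083,  0.014538  ,  0.03302256]), 'grip_force': 0.0, 'gripper_width': 85.09766493868736}
scene {'fx': 510.008, 'fy': 510.008, 'cx': 314.695, 'cy': 203.776, 'k1': -0.021, 'R': [[-0.475, 0.88, 0.011], [0.505, 0.283, -0.815], [-0.721, -0.381, -0.579]], 't': [259.336, -271.989, 1966.493]}
side {'fx': 474.496, 'fy': 474.496, 'cx': 324.742, 'cy': 198.361, 'k1': -0.06, 'R': [[-0.975, -0.221, -0.013], [-0.149, 0.697, -0.701], [0.164, -0.682, -0.713]], 't': [607.162, 96.615, 1243.952]}
```

View pics/scene0.png

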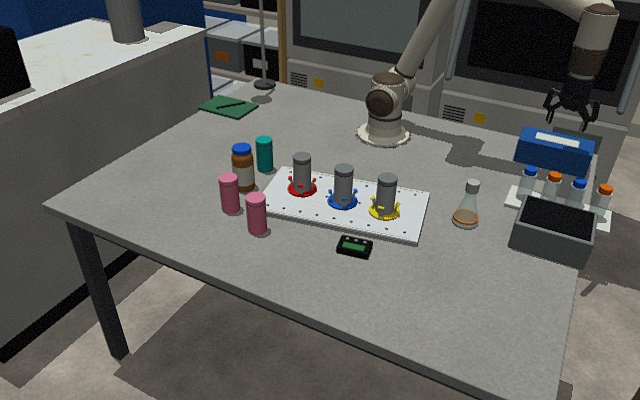

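View pics/side0.png

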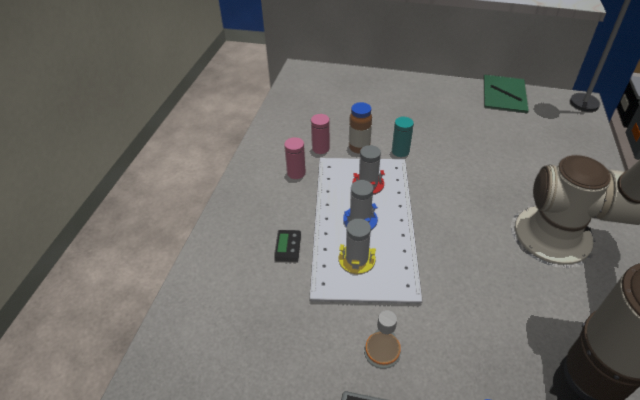

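The three grey jars are at scene pixels (302,175) in red, (343,187) in blue and (386,197) in yellow. The pink cylinders (229,193) and (257,213) and the turquoise one (264,154) are off the platform and the wrong colour, so they are decoys. I'll confirm this in one enlarged crop.

```bash
python3 - <<'E'
import cv2,numpy as np
a=cv2.imread("pics/scene0.png")[140:230,275:415]; b=cv2.imread("pics/side0.png")[140:280,310:420]
a=cv2.resize(a,None,fx=3,fy=3,interpolation=2); b=cv2.resize(b,None,fx=3,fy=3,interpolation=2)
c=np.zeros((420,420+330,3),np.uint8); c[:270,:420]=a; c[:,420:]=b; cv2.imwrite("pics/crop0.png",c)
E
```

```text
(no output)
```

View pics/crop0.png

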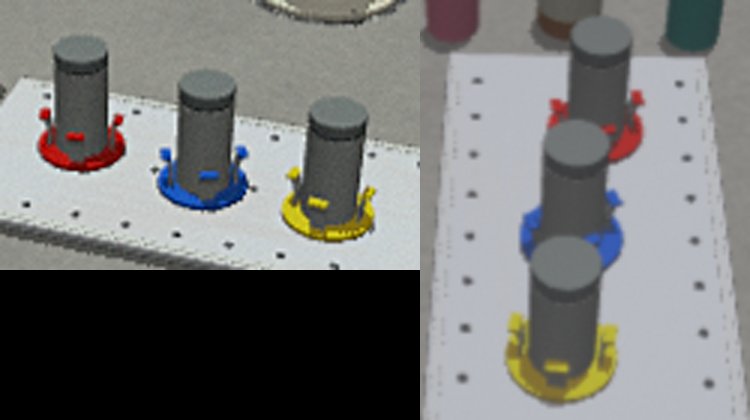

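The crop confirms it: three grey steel jars, in the red, blue and yellow clamps. Lid-top centres in (scene, side) pixels:
- **red:** (302,156), (370.7,152.7)
- **blue:** (344,167.7), (362.3,187.7)
- **yellow:** (387.7,177.3), (358.7,227.7)

```bash
cat > h.py <<'E'
import cv2,numpy as np
from scipy.spatial.transform import Rotation as Ro
def ray(s,p):
    d=np.array([(p[0]-s["cx"])/s["fx"],(p[1]-s["cy"])/s["fy"]]); u=d.copy()
    for _ in range(10): u=d/(1+s["k1"]*(u@u))
    v=s["R"].T@np.r_[u,1]; return -s["R"].T@s["t"], v/np.linalg.norm(v)
def plane(s,p,z):
    o,v=ray(s,p); return o+v*(z-o[2])/v[2]
def tri(obs):
    A=0;b=0
    for s,p in obs:
        o,v=ray(s,p); M=np.eye(3)-np.outer(v,v); A=A+M; b=b+M@o
    X=np.linalg.solve(A,b)
    return X,[round(float(np.linalg.norm(np.cross(X-ray(s,p)[0],ray(s,p)[1]))),1) for s,p in obs]
def proj(s,X):
    c=s["R"]@X+s["t"]; u=c[:2]/c[2]; u=u*(1+s["k1"]*(u@u)); return u*s["fx"]+[s["cx"],s["cy"]]
def masks(im):
    h=cv2.cvtColor(im,cv2.COLOR_RGB2HSV)
    H,S,V=[h[...,i].astype(int) for i in range(3)]
    k=(S>150)&(V>70)
    return dict(blue=k&(H>100)&(H<125),yellow=k&(H>20)&(H<35),red=k&((H<6)|(H>174)))
E
python3 - <<'E'
from h import *
S=[np.load(f"pics/{n}0.npy",allow_pickle=True).item() for n in("scene","side")]
P=dict(red=((302,156),(370.7,152.7)),blue=((344,167.7),(362.3,187.7)),yellow=((387.7,177.3),(358.7,227.7)))
for k,p in P.items():
    X,r=tri(list(zip(S,p))); print(k,X.round(1),r)
from plant import readout,cams
w=cams.snapshot("wrist"); st=readout.read_state()
R=Ro.from_quat(np.roll(st["eef_rot"],-1)); 
c=-w["R"].T@w["t"]; print("cam in tool",R.inv().apply(c-st["eef_pos"]).round(1),(R.as_matrix().T@w["R"].T).round(2),w["fx"],"yaxis",R.as_matrix()[:,1])
E
```

```text
red [509.3 -66.  137.7] [1.2, 1.2]
blue [508.9  74.3 138.9] [2.0, 2.0]
yellow [495.1 205.6 138.8] [1.9, 1.9]
cam in tool [  82.3   -0.2 -121.1] [[ 0.   -0.95 -0.32]
 [ 1.    0.    0.  ]
 [ 0.   -0.32  0.95]] 328.98755422553927 yaxis [-0.22302252 -0.97481182  0.00169352]
```

```bash
R='{"linear":[0.77,-1,0.08],"angular":[0,0,-0.018]}'; true
python3 -m handwheel '[{"linear":[0.77,-1,0.08],"angular":[0,0,-0.018]},{"linear":[0.77,-1,0.08],"angular":[0,0,-0.018]},{"linear":[0.77,-1,0.08],"angular":[0,0,-0.018]},{"linear":[0.77,-1,0.08],"angular":[0,0,-0.018]},{"linear":[0.77,-1,0.08],"angular":[0,0,-0.018]},{"linear":[0.77,-1,0.08],"angular":[0,0,-0.018]},{"linear":[0.77,-1,0.08],"angular":[0,0,-0.018]},{"linear":[0.77,-1,0.08],"angular":[0,0,-0.018]}]' 1 60
python3 -m handwheel '[{"linear":[0.77,-1,0.08],"angular":[0,0,-0.018]},{"linear":[0.77,-1,0.08],"angular":[0,0,-0.018]},{"linear":[0.77,-1,0.08],"angular":[0,0,-0.018]},{"linear":[0.77,-1,0.08],"angular":[0,0,-0.018]},{"linear":[0.77,-1,0.08],"angular":[0,0,-0.018]},{"linear":[0.77,-1,0.08],"angular":[0,0,-0.018]},{"linear":[0.77,-1,0.08],"angular":[0,0,-0.018]},{"linear":[0.77,-1,0.08],"angular":[0,0,-0.018]}]'
python3 -m handwheel '[{"linear":[0.77,-1,0.08],"angular":[0,0,-0.018]},{"linear":[0.77,-1,0.08],"angular":[0,0,-0.018]},{"linear":[0.77,-1,0.08],"angular":[0,0,-0.018]},{"linear":[0.77,-1,0.08],"angular":[0,0,-0.018]},{"linear":[0.77,-1,0.08],"angular":[0,0,-0.018]},{"linear":[0.77,-1,0.08],"angular":[0,0,-0.018]},{"linear":[0,0,0],"angular":[0,0,0]},{"linear":[0,0,0],"angular":[0,0,0]}]'
python3 - <<'E'
from h import *
from plant import readout,cams
st=readout.read_state(); R=Ro.from_quat(np.roll(st["eef_rot"],-1)).as_matrix()
print(st["eef_pos"].round(1),R.round(3),st["joints"].round(2))
w=cams.snapshot("wrist"); np.save("pics/w1.npy",w,allow_pickle=True); cv2.imwrite("pics/w1.png",w["frame"][:,:,::-1])
E
```

```text
clock: 0.82
eef_pos: [263.0, 448.0, 265.9]
eef_rot: [0.0, 0.943, -0.333, -0.0]
ft_force: [0.2, 0.6, 0.1]
gripper_width: 85.7
grip_force: 0.0
clock: 1.48
eef_pos: [386.1, 288.0, 278.8]
eef_rot: [0.0, 0.844, -0.536, -0.0]
ft_force: [0.2, 0.6, 0.1]
gripper_width: 85.2
grip_force: 0.0
clock: 2.15
eef_pos: [478.4, 168.3, 288.1]
eef_rot: [0.0, 0.741, -0.671, -0.0]
ft_force: [0.6, 0.6, 0.1]
gripper_width: 85.5
grip_force: 0.0
[478.4 168.3 288.1] [[ 0.1   -0.995 -0.001]
 [-0.995 -0.1   -0.   ]
 [ 0.     0.001 -1.   ]] [ 0.66  0.16 -0.22 -0.   -1.2  -0.56]
```

View pics/w1.png

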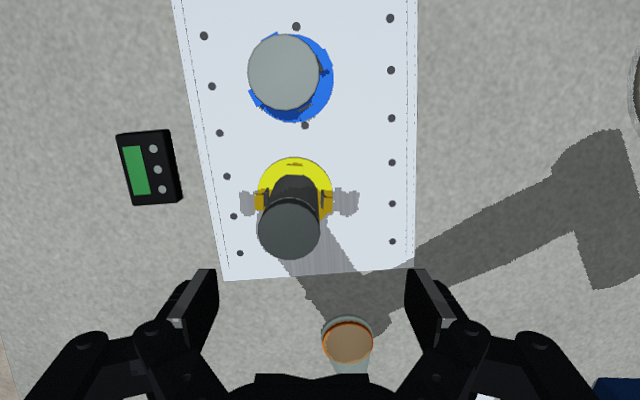

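The wrist view shows the blue-clamp jar's lid at (284,71), the yellow-clamp jar's lid in shadow at (288,230), the timer at (150,167) and the flask at (347,340). I'll take a second wrist view from above blue.

```bash
python3 -m handwheel '[{"linear":[0.3,-0.93,0],"angular":[0,0,0]},{"linear":[0.3,-0.93,0],"angular":[0,0,0]},{"linear":[0.3,-0.93,0],"angular":[0,0,0]},{"linear":[0.3,-0.93,0],"angular":[0,0,0]},{"linear":[0.3,-0.93,0],"angular":[0,0,0]},{"linear":[0,0,0],"angular":[0,0,0]},{"linear":[0,0,0],"angular":[0,0,0]}]'
python3 - <<'E'
from h import *
from plant import readout,cams
w=cams.snapshot("wrist"); np.save("pics/w2.npy",w,allow_pickle=True)
out=w["frame"][:,:,::-1].copy()
S=[np.load(f"pics/w{i}.npy",allow_pickle=True).item() for i in(1,2)]
for j,s in enumerate(S):
    g=cv2.medianBlur(cv2.cvtColor(s["frame"],cv2.COLOR_RGB2GRAY),5)
    c=cv2.HoughCircles(g,cv2.HOUGH_GRADIENT_ALT,1.5,40,param1=150,param2=0.8,minRadius=25,maxRadius=60)
    print(j, None if c is None else c[0].round(1).tolist())
    if j==1 and c is not None:
        for x,y,r in c[0,:,:3]: cv2.circle(out,(int(x),int(y)),int(r),(0,255,0),1)
cv2.imwrite("pics/w2.png",out)
E
```

```text
clock: 2.78
eef_pos: [507.7, 76.5, 288.3]
eef_rot: [0.0, 0.742, -0.67, -0.0]
ft_force: [0.8, 0.1, 1.0]
gripper_width: 85.3
grip_force: 0.0
0 [[282.0, 75.0, 37.29999923706055], [288.0, 226.5, 31.200000762939453]]
1 [[324.0, 34.5, 44.400001525878906], [310.5, 315.0, 28.100000381469727], [310.5, 165.0, 39.599998474121094]]
```

View pics/w2.png

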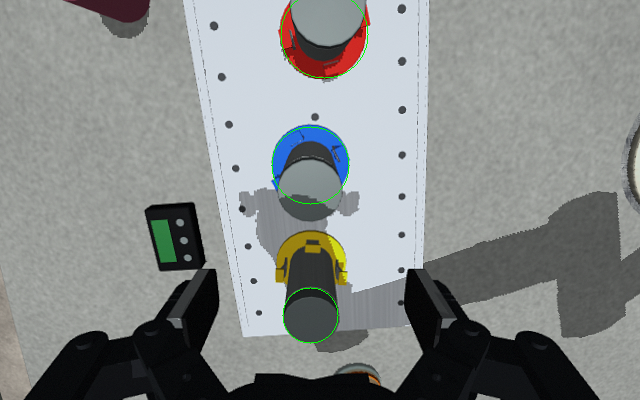

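In w2 the lids are at blue (310,189), yellow (310.5,315) and red (328,5, cut off). The blue disc circle is at (310.5,165) and the red disc circle at (324,34). Triangulating.

```bash
python3 - <<'E'
from h import *
S=[np.load(f"pics/w{i}.npy",allow_pickle=True).item() for i in(1,2)]+[np.load(f"pics/{n}0.npy",allow_pickle=True).item() for n in("scene","side")]
P=dict(yellow=((288,229.5),(310.5,315),(387.7,177.3),(358.7,227.7)),blue=((284,72),(310,189),(344,167.7),(362.3,187.7)),red=(None,None,(302,156),(370.7,152.7)))
for k,p in P.items():
    o=[(s,q) for s,q in zip(S,p) if q]
    X,r=tri(o); print(k,"all",X.round(1),r)
    if len(o)>2: print("  wrist",tri(o[:2])[0].round(1),tri(o[:2])[1],[plane(*q,141)[:2].round(1).tolist() for q in o])
# disc ellipse fits: coloured pixels outline at z=26
for j in(0,1):
    for c,m in masks(S[j]["frame"]).items():
        n,l,stt,_=cv2.connectedComponentsWithStats(m.astype(np.uint8))
        if n<2: continue
        pts=np.argwhere(l==1+np.argmax(stt[1:,4]))[:,::-1].astype(np.int32)
        h=cv2.convexHull(pts)[:,0]
        W=np.array([plane(S[j],q,26)[:2] for q in h])
        cc,r=cv2.minEnclosingCircle(W.astype(np.float32)); print(j,c,np.round(cc,1),round(r,1),len(pts))
E
```

```text
yellow all [494.7 203.8 136.8] [0.4, 1.7, 2.9, 1.9]
  wrist [494.9 205.8 131.6] [0.4, 0.4] [[495.0, 201.9], [495.2, 198.5], [500.6, 208.8], [494.7, 204.9]]
blue all [508.6  73.  137.9] [0.4, 0.8, 2.6, 1.7]
  wrist [508.7  72.5 136.9] [0.0, 0.0] [[508.3, 72.7], [508.8, 71.3], [514.5, 78.1], [508.5, 73.7]]
red all [509.3 -66.  137.7] [1.2, 1.2]
0 blue [511.3  72.6] 48.0 1625
0 yellow [495.4 208.5] 50.0 1794
1 blue [510.8  76.3] 48.9 1863
1 yellow [492.9 209.9] 52.2 1611
1 red [508.6 -70.3] 48.7 2211
```

```bash
python3 -m handwheel '[{"linear":[0.08,-0.17,-1],"angular":[0,0,0]},{"linear":[0,0,-1],"angular":[0,0,0]},{"linear":[0,0,-1],"angular":[0,0,0]},{"linear":[0,0,-1],"angular":[0,0,0]},{"linear":[0,0,-1],"angular":[0,0,0]},{"linear":[0,0,-1],"angular":[0,0,0]},{"linear":[0,0,-1],"angular":[0,0,0]},{"linear":[0,0,-0.9],"angular":[0,0,0]}]'
python3 -m handwheel '[{"linear":[0,0,-0.5],"angular":[0,0,0]},{"linear":[0,0,-0.5],"angular":[0,0,0]},{"linear":[0,0,0],"angular":[0,0,0]},{"linear":[0,0,0],"angular":[0,0,0]}]'
python3 - <<'E'
from plant import cams; import cv2,numpy as np
w=cams.snapshot("wrist")["frame"][:,:,::-1]; s=cams.snapshot("side")["frame"][100:300,250:450,::-1]
c=np.zeros((400,800,3),np.uint8); c[:,:400]=cv2.resize(w[:,120:520],(400,400)); c[:,400:]=cv2.resize(s,(400,400)); cv2.imwrite("pics/g1.png",c)
E
```

```text
clock: 3.5
eef_pos: [509.1, 74.2, 129.5]
eef_rot: [0.0, 0.743, -0.669, -0.0]
ft_force: [0.7, 0.9, 0.5]
gripper_width: 85.3
grip_force: 0.0
clock: 3.83
eef_pos: [509.9, 73.4, 110.7]
eef_rot: [0.0, 0.743, -0.67, 0.0]
ft_force: [-0.1, -0.1, -0.1]
gripper_width: 85.4
grip_force: 0.0
```

View pics/g1.png

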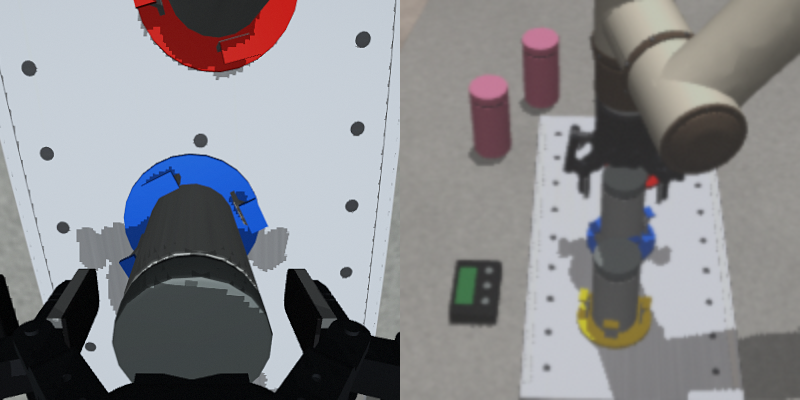

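The jar in the blue clamp sits centred between the open fingers (lid spans 113–272, pads at 98 and 286). The side view shows nothing touching.

```bash
python3 -m handwheel '[{"linear":[0,0,0],"angular":[0,0,0]},{"linear":[0,0,0],"angular":[0,0,0]},{"linear":[0,0,0],"angular":[0,0,0]},{"linear":[0,0,0],"angular":[0,0,0]},{"linear":[0,0,0],"angular":[0,0,0]},{"linear":[0,0,0],"angular":[0,0,0]},{"linear":[0,0,0],"angular":[0,0,0]},{"linear":[0,0,0],"angular":[0,0,0]}]' 0 60
```

```text
clock: 4.6
eef_pos: [510.0, 72.9, 111.5]
eef_rot: [-0.0, 0.742, -0.67, 0.0]
ft_force: [-2.5, 0.4, 5.7]
gripper_width: 54.6
grip_force: 63.6
```

```bash
python3 -m handwheel '[{"linear":[0,0,0.2],"angular":[0,0,0]},{"linear":[0,0,0.4],"angular":[0,0,0]},{"linear":[0,0,0.5],"angular":[0,0,0]},{"linear":[0,0,0.5],"angular":[0,0,0]},{"linear":[0,0,0.5],"angular":[0,0,0]},{"linear":[0,0,0.5],"angular":[0,0,0]},{"linear":[0,0,0.3],"angular":[0,0,0]},{"linear":[0,0,0.1],"angular":[0,0,0]}]'
for i in 1 2 3 4; do python3 -m handwheel '[{"linear":[0,0,0],"angular":[0,0,0]},{"linear":[0,0,0],"angular":[0,0,0]},{"linear":[0,0,0],"angular":[0,0,0]}]'; done
python3 - <<'E'
from plant import cams; import cv2,numpy as np
s=cams.snapshot("side")["frame"][100:300,250:450,::-1]; t=cams.snapshot("scene")["frame"][120:240,260:420,::-1]
c=np.zeros((400,800,3),np.uint8); c[:300,:400]=cv2.resize(t,(400,300)); c[:,400:]=cv2.resize(s,(400,400)); cv2.imwrite("pics/g2.png",c)
E
```

```text
clock: 5.27
eef_pos: [510.4, 73.1, 172.2]
eef_rot: [-0.001, 0.742, -0.67, 0.001]
ft_force: [0.1, -0.6, -3.1]
gripper_width: 55.0
grip_force: 64.0
clock: 5.52
eef_pos: [509.2, 72.7, 169.9]
eef_rot: [0.001, 0.742, -0.67, -0.0]
ft_force: [0.0, 0.2, -3.9]
gripper_width: 54.5
grip_force: 64.0
clock: 5.77
eef_pos: [509.6, 72.8, 170.1]
eef_rot: [0.0, 0.742, -0.67, -0.0]
ft_force: [0.7, 0.8, -3.3]
gripper_width: 54.8
grip_force: 64.0
clock: 6.02
eef_pos: [509.7, 72.9, 170.5]
eef_rot: [0.0, 0.742, -0.67, -0.0]
ft_force: [-1.0, -0.4, -3.8]
gripper_width: 55.1
grip_force: 64.0
clock: 6.27
eef_pos: [509.7, 72.8, 170.5]
eef_rot: [-0.0, 0.742, -0.67, -0.0]
ft_force: [-0.6, -0.0, -4.1]
gripper_width: 55.0
grip_force: 64.0
```

View pics/g2.png

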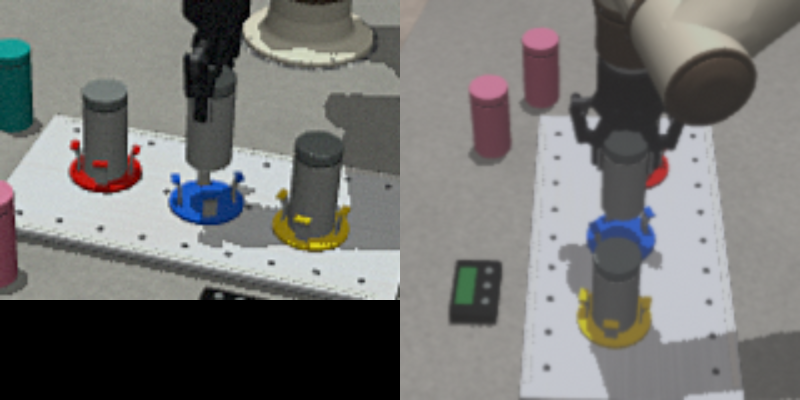

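The jar is fully out of the blue clamp and upright, with a weight of about 3.8 N. Next I lower it by the same amount.

```bash
python3 -m handwheel '[{"linear":[0,0,-0.3],"angular":[0,0,0]},{"linear":[0,0,-0.5],"angular":[0,0,0]},{"linear":[0,0,-0.6],"angular":[0,0,0]},{"linear":[0,0,-0.6],"angular":[0,0,0]},{"linear":[0,0,-0.5],"angular":[0,0,0]},{"linear":[0,0,-0.3],"angular":[0,0,0]},{"linear":[0,0,-0.1],"angular":[0,0,0]},{"linear":[0,0,-0.05],"angular":[0,0,0]}]'
python3 -m handwheel '[{"linear":[0,0,-0.05],"angular":[0,0,0]},{"linear":[0,0,0],"angular":[0,0,0]},{"linear":[0,0,0],"angular":[0,0,0]},{"linear":[0,0,0],"angular":[0,0,0]}]'
```

```text
clock: 7.03
eef_pos: [509.4, 72.6, 111.6]
eef_rot: [0.001, 0.742, -0.67, -0.0]
ft_force: [-3.3, -0.6, 2.9]
gripper_width: 55.1
grip_force: 64.2
clock: 7.37
eef_pos: [509.7, 72.7, 111.5]
eef_rot: [-0.0, 0.742, -0.67, 0.0]
ft_force: [-4.3, -0.8, 6.0]
gripper_width: 54.9
grip_force: 64.5
```

Seated (the upward force has returned to its pre-lift value). Release, rise and cross to yellow.

```bash
python3 -m handwheel '[{"linear":[0,0,0],"angular":[0,0,0]},{"linear":[0,0,0],"angular":[0,0,0]},{"linear":[0,0,0],"angular":[0,0,0]},{"linear":[0,0,0],"angular":[0,0,0]},{"linear":[0,0,0],"angular":[0,0,0]},{"linear":[0,0,0],"angular":[0,0,0]}]' 1
python3 -m handwheel '[{"linear":[0,0,0.5],"angular":[0,0,0]},{"linear":[0,0,1],"angular":[0,0,0]},{"linear":[0,0,1],"angular":[0,0,0]},{"linear":[0,0,1],"angular":[0,0,0]},{"linear":[0,0,1],"angular":[0,0,0]},{"linear":[-0.1,0.9,0],"angular":[0,0,0]},{"linear":[-0.1,1,0],"angular":[0,0,0]},{"linear":[-0.1,1,0],"angular":[0,0,0]}]'
python3 -m handwheel '[{"linear":[-0.1,1,0],"angular":[0,0,0]},{"linear":[-0.1,1,0],"angular":[0,0,0]},{"linear":[-0.1,1,0],"angular":[0,0,0]},{"linear":[-0.13,0.7,0],"angular":[0,0,0]},{"linear":[0,0,0],"angular":[0,0,0]},{"linear":[0,0,0],"angular":[0,0,0]}]'
python3 - <<'E'
from plant import cams; import cv2,numpy as np
w=cams.snapshot("wrist"); np.save("pics/w3.npy",w,allow_pickle=True); w=w["frame"][:,:,::-1]; s=cams.snapshot("side")["frame"][100:300,250:450,::-1]
c=np.zeros((400,800,3),np.uint8); c[:,:400]=cv2.resize(w[:,120:520],(400,400)); c[:,400:]=cv2.resize(s,(400,400)); cv2.imwrite("pics/g3.png",c)
E
```

```text
clock: 7.87
eef_pos: [509.9, 73.0, 110.4]
eef_rot: [-0.0, 0.742, -0.67, 0.0]
ft_force: [-0.6, -0.3, 0.4]
gripper_width: 85.4
grip_force: 0.0
clock: 8.53
eef_pos: [503.8, 131.4, 202.0]
eef_rot: [-0.001, 0.742, -0.671, 0.0]
ft_force: [0.0, 0.0, 0.6]
gripper_width: 85.1
grip_force: 0.0
clock: 9.03
eef_pos: [494.9, 205.3, 200.8]
eef_rot: [0.0, 0.743, -0.67, 0.0]
ft_force: [0.0, 0.4, 0.8]
gripper_width: 85.5
grip_force: 0.0
```

View pics/g3.png

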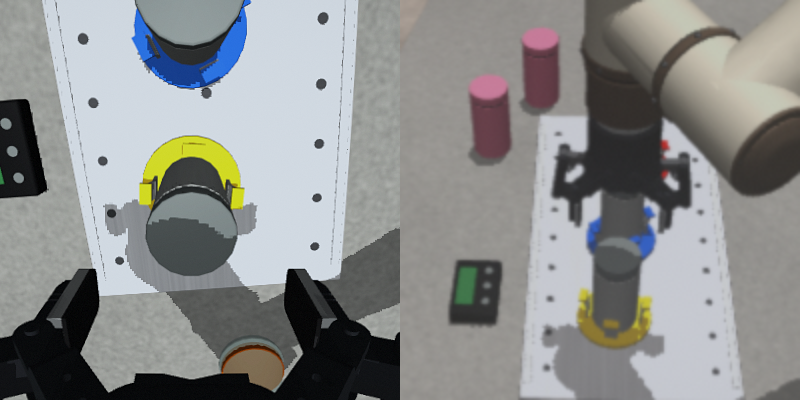

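The lid on yellow is at (311,232) and the flask cap and foot are near (370,365). The blue jar is back upright in its clamp.

```bash
python3 - <<'E'
from h import *
s=np.load("pics/w3.npy",allow_pickle=True).item(); w1=np.load("pics/w1.npy",allow_pickle=True).item(); sd=np.load("pics/side0.npy",allow_pickle=True).item()
print([plane(s,(311.5,232),z)[:2].round(1) for z in(137,141)],tri([(w1,(288,229.5)),(s,(311.5,232))]),"flask",plane(sd,(383,350),10).round(0), plane(sd,(387,320),140).round(0))
E
```

```text
[array([494.5, 203.3]), array([494.7, 201.6])] (array([494.84771714, 200.15757646, 144.73665836]), [0.2, 0.2]) flask [398. 424.  10.] [400. 427. 140.]
```

```bash
python3 -m handwheel '[{"linear":[0,-0.07,-0.5],"angular":[0,0,0]},{"linear":[0,0,-0.8],"angular":[0,0,0]},{"linear":[0,0,-0.9],"angular":[0,0,0]},{"linear":[0,0,-0.9],"angular":[0,0,0]},{"linear":[0,0,-0.9],"angular":[0,0,0]},{"linear":[0,0,-0.5],"angular":[0,0,0]},{"linear":[0,0,0],"angular":[0,0,0]},{"linear":[0,0,0],"angular":[0,0,0]}]'
python3 -m handwheel '[{"linear":[0,0,0],"angular":[0,0,0]},{"linear":[0,0,0],"angular":[0,0,0]},{"linear":[0,0,0],"angular":[0,0,0]},{"linear":[0,0,0],"angular":[0,0,0]},{"linear":[0,0,0],"angular":[0,0,0]},{"linear":[0,0,0],"angular":[0,0,0]},{"linear":[0,0,0],"angular":[0,0,0]},{"linear":[0,0,0],"angular":[0,0,0]}]' 0 60
python3 -m handwheel '[{"linear":[0,0,0.2],"angular":[0,0,0]},{"linear":[0,0,0.4],"angular":[0,0,0]},{"linear":[0,0,0.5],"angular":[0,0,0]},{"linear":[0,0,0.5],"angular":[0,0,0]},{"linear":[0,0,0.5],"angular":[0,0,0]},{"linear":[0,0,0.5],"angular":[0,0,0]},{"linear":[0,0,0.3],"angular":[0,0,0]},{"linear":[0,0,0.1],"angular":[0,0,0]}]'
for i in 1 2 3 4; do python3 -m handwheel '[{"linear":[0,0,0],"angular":[0,0,0]},{"linear":[0,0,0],"angular":[0,0,0]},{"linear":[0,0,0],"angular":[0,0,0]}]'; done
```

```text
clock: 9.8
eef_pos: [495.2, 202.9, 110.1]
eef_rot: [0.001, 0.742, -0.67, 0.0]
ft_force: [-0.4, 0.0, 1.0]
gripper_width: 85.2
grip_force: 0.0
clock: 10.47
eef_pos: [495.6, 203.8, 111.9]
eef_rot: [-0.001, 0.742, -0.67, 0.0]
ft_force: [-1.6, 0.2, 6.5]
gripper_width: 55.1
grip_force: 64.2
clock: 11.13
eef_pos: [495.7, 203.9, 172.3]
eef_rot: [-0.002, 0.742, -0.67, 0.0]
ft_force: [1.1, -0.1, -7.5]
gripper_width: 54.7
grip_force: 65.0
clock: 11.38
eef_pos: [494.6, 203.2, 169.8]
eef_rot: [0.001, 0.742, -0.67, -0.0]
ft_force: [0.5, 0.6, -7.7]
gripper_width: 54.8
grip_force: 65.0
clock: 11.63
eef_pos: [495.0, 203.4, 170.1]
eef_rot: [0.0, 0.742, -0.67, -0.0]
ft_force: [-0.3, 1.0, -7.7]
gripper_width: 54.7
grip_force: 65.0
clock: 11.88
eef_pos: [495.1, 203.5, 170.4]
eef_rot: [0.0, 0.742, -0.67, -0.0]
ft_force: [-0.3, -0.3, -7.1]
gripper_width: 55.1
grip_force: 65.0
clock: 12.13
eef_pos: [495.1, 203.5, 170.5]
eef_rot: [-0.0, 0.742, -0.67, -0.0]
ft_force: [-0.4, -0.2, -8.0]
gripper_width: 55.0
grip_force: 65.0
```

Yellow weighs about 7.7 N. Set it back, then cross to red.

```bash
python3 -m handwheel '[{"linear":[0,0,-0.3],"angular":[0,0,0]},{"linear":[0,0,-0.5],"angular":[0,0,0]},{"linear":[0,0,-0.6],"angular":[0,0,0]},{"linear":[0,0,-0.6],"angular":[0,0,0]},{"linear":[0,0,-0.5],"angular":[0,0,0]},{"linear":[0,0,-0.3],"angular":[0,0,0]},{"linear":[0,0,-0.1],"angular":[0,0,0]},{"linear":[0,0,-0.05],"angular":[0,0,0]}]'
python3 -m handwheel '[{"linear":[0,0,-0.05],"angular":[0,0,0]},{"linear":[0,0,0],"angular":[0,0,0]},{"linear":[0,0,0],"angular":[0,0,0]},{"linear":[0,0,0],"angular":[0,0,0]}]'
```

```text
clock: 12.8
eef_pos: [494.7, 203.1, 112.0]
eef_rot: [0.001, 0.742, -0.67, 0.0]
ft_force: [-4.9, -2.6, 3.7]
gripper_width: 54.9
grip_force: 65.8
clock: 13.13
eef_pos: [495.0, 203.2, 112.0]
eef_rot: [0.0, 0.742, -0.67, 0.0]
ft_force: [-5.9, -2.8, 3.3]
gripper_width: 54.7
grip_force: 66.2
```

```bash
python3 -m handwheel '[{"linear":[0,0,0],"angular":[0,0,0]},{"linear":[0,0,0],"angular":[0,0,0]},{"linear":[0,0,0],"angular":[0,0,0]},{"linear":[0,0,0],"angular":[0,0,0]},{"linear":[0,0,0],"angular":[0,0,0]},{"linear":[0,0,0],"angular":[0,0,0]}]' 1
python3 -m handwheel '[{"linear":[0,0,0.5],"angular":[0,0,0]},{"linear":[0,0,1],"angular":[0,0,0]},{"linear":[0,0,1],"angular":[0,0,0]},{"linear":[0,0,1],"angular":[0,0,0]},{"linear":[0,0,1],"angular":[0,0,0]},{"linear":[0.05,-0.9,0],"angular":[0,0,0]},{"linear":[0.05,-1,0],"angular":[0,0,0]},{"linear":[0.05,-1,0],"angular":[0,0,0]}]'
python3 -m handwheel '[{"linear":[0.05,-1,0],"angular":[0,0,0]},{"linear":[0.05,-1,0],"angular":[0,0,0]},{"linear":[0.05,-1,0],"angular":[0,0,0]},{"linear":[0.05,-1,0],"angular":[0,0,0]},{"linear":[0.05,-1,0],"angular":[0,0,0]},{"linear":[0.05,-1,0],"angular":[0,0,0]},{"linear":[0.05,-1,0],"angular":[0,0,0]},{"linear":[0.05,-1,0],"angular":[0,0,0]}]'
python3 -m handwheel '[{"linear":[0.05,-1,0],"angular":[0,0,0]},{"linear":[0.05,-1,0],"angular":[0,0,0]},{"linear":[0.05,-0.6,0],"angular":[0,0,0]},{"linear":[0,0,0],"angular":[0,0,0]},{"linear":[0,0,0],"angular":[0,0,0]}]'
python3 - <<'E'
from plant import cams; import cv2,numpy as np
w=cams.snapshot("wrist"); np.save("pics/w4.npy",w,allow_pickle=True); w=w["frame"][:,:,::-1]; s=cams.snapshot("side")["frame"][100:300,250:450,::-1]
c=np.zeros((400,800,3),np.uint8); c[:,:400]=cv2.resize(w[:,120:520],(400,400)); c[:,400:]=cv2.resize(s,(400,400)); cv2.imwrite("pics/g4.png",c)
E
```

```text
clock: 13.63
eef_pos: [495.4, 203.7, 110.7]
eef_rot: [-0.0, 0.742, -0.67, 0.0]
ft_force: [-0.3, 0.4, 0.2]
gripper_width: 85.2
grip_force: 0.0
clock: 14.3
eef_pos: [498.3, 145.2, 201.8]
eef_rot: [-0.001, 0.743, -0.67, 0.0]
ft_force: [-0.8, -1.0, -0.4]
gripper_width: 85.5
grip_force: 0.0
clock: 14.97
eef_pos: [506.2, -15.5, 201.4]
eef_rot: [-0.0, 0.742, -0.67, 0.0]
ft_force: [0.0, -0.0, -0.3]
gripper_width: 85.5
grip_force: 0.0
clock: 15.38
eef_pos: [509.2, -66.9, 200.9]
eef_rot: [-0.0, 0.742, -0.671, 0.0]
ft_force: [0.2, -0.7, -0.2]
gripper_width: 85.4
grip_force: 0.0
```

View pics/g4.png

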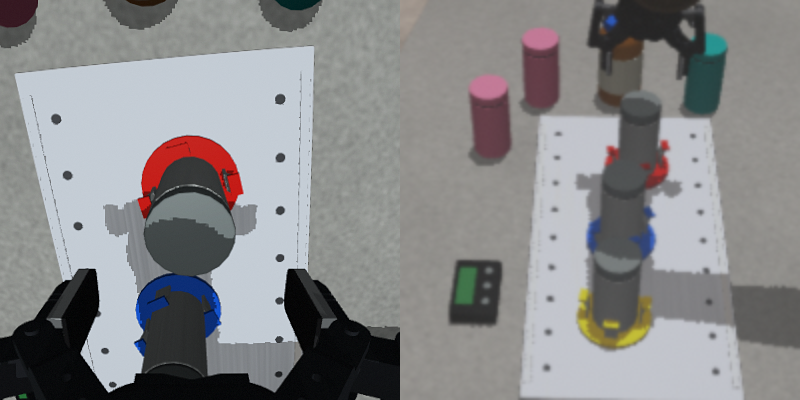

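Red jar's lid is at crop (190,231), the same offset as yellow had, so the same small correction applies. The blue and yellow jars stand upright.

```bash
python3 -m handwheel '[{"linear":[0.03,-0.07,-0.5],"angular":[0,0,0]},{"linear":[0,0,-0.8],"angular":[0,0,0]},{"linear":[0,0,-0.9],"angular":[0,0,0]},{"linear":[0,0,-0.9],"angular":[0,0,0]},{"linear":[0,0,-0.9],"angular":[0,0,0]},{"linear":[0,0,-0.5],"angular":[0,0,0]},{"linear":[0,0,0],"angular":[0,0,0]},{"linear":[0,0,0],"angular":[0,0,0]}]'
python3 -m handwheel '[{"linear":[0,0,0],"angular":[0,0,0]},{"linear":[0,0,0],"angular":[0,0,0]},{"linear":[0,0,0],"angular":[0,0,0]},{"linear":[0,0,0],"angular":[0,0,0]},{"linear":[0,0,0],"angular":[0,0,0]},{"linear":[0,0,0],"angular":[0,0,0]},{"linear":[0,0,0],"angular":[0,0,0]},{"linear":[0,0,0],"angular":[0,0,0]}]' 0 60
python3 -m handwheel '[{"linear":[0,0,0.2],"angular":[0,0,0]},{"linear":[0,0,0.4],"angular":[0,0,0]},{"linear":[0,0,0.5],"angular":[0,0,0]},{"linear":[0,0,0.5],"angular":[0,0,0]},{"linear":[0,0,0.5],"angular":[0,0,0]},{"linear":[0,0,0.5],"angular":[0,0,0]},{"linear":[0,0,0.3],"angular":[0,0,0]},{"linear":[0,0,0.1],"angular":[0,0,0]}]'
for i in 1 2 3 4; do python3 -m handwheel '[{"linear":[0,0,0],"angular":[0,0,0]},{"linear":[0,0,0],"angular":[0,0,0]},{"linear":[0,0,0],"angular":[0,0,0]}]'; done
```

```text
clock: 16.15
eef_pos: [509.7, -67.6, 110.2]
eef_rot: [0.001, 0.743, -0.67, -0.0]
ft_force: [0.4, 0.1, -0.1]
gripper_width: 85.7
grip_force: 0.0
clock: 16.82
eef_pos: [510.7, -67.8, 111.9]
eef_rot: [-0.001, 0.742, -0.67, 0.001]
ft_force: [0.1, 0.5, 6.3]
gripper_width: 54.7
grip_force: 64.0
clock: 17.48
eef_pos: [510.4, -67.9, 172.2]
eef_rot: [-0.001, 0.742, -0.67, 0.001]
ft_force: [1.2, 0.9, -4.7]
gripper_width: 54.8
grip_force: 64.3
clock: 17.73
eef_pos: [509.2, -68.0, 169.9]
eef_rot: [0.001, 0.742, -0.67, -0.001]
ft_force: [-1.3, -0.0, -5.1]
gripper_width: 54.8
grip_force: 64.3
clock: 17.98
eef_pos: [509.5, -67.9, 170.2]
eef_rot: [0.0, 0.742, -0.67, -0.0]
ft_force: [-0.6, -0.8, -4.9]
gripper_width: 54.9
grip_force: 64.3
clock: 18.23
eef_pos: [509.7, -67.9, 170.5]
eef_rot: [0.0, 0.742, -0.67, -0.0]
ft_force: [0.1, 0.7, -5.2]
gripper_width: 54.9
grip_force: 64.3
clock: 18.48
eef_pos: [509.7, -67.9, 170.5]
eef_rot: [-0.0, 0.742, -0.67, 0.0]
ft_force: [-0.5, -0.2, -4.9]
gripper_width: 54.5
grip_force: 64.3
```

Red weighs about 5.0 N, blue 3.8 N and yellow 7.7 N, so yellow is the heaviest by well over 0.2 kg. Set red back and return to yellow.

```bash
python3 -m handwheel '[{"linear":[0,0,-0.3],"angular":[0,0,0]},{"linear":[0,0,-0.5],"angular":[0,0,0]},{"linear":[0,0,-0.6],"angular":[0,0,0]},{"linear":[0,0,-0.6],"angular":[0,0,0]},{"linear":[0,0,-0.5],"angular":[0,0,0]},{"linear":[0,0,-0.3],"angular":[0,0,0]},{"linear":[0,0,-0.1],"angular":[0,0,0]},{"linear":[0,0,-0.05],"angular":[0,0,0]}]'
python3 -m handwheel '[{"linear":[0,0,-0.05],"angular":[0,0,0]},{"linear":[0,0,0],"angular":[0,0,0]},{"linear":[0,0,0],"angular":[0,0,0]},{"linear":[0,0,0],"angular":[0,0,0]}]'
```

```text
clock: 19.15
eef_pos: [509.1, -68.1, 111.9]
eef_rot: [0.001, 0.742, -0.67, -0.001]
ft_force: [-4.7, -0.1, 6.8]
gripper_width: 54.5
grip_force: 65.1
clock: 19.48
eef_pos: [509.2, -68.2, 111.9]
eef_rot: [0.0, 0.742, -0.67, -0.0]
ft_force: [-5.9, -0.0, 5.7]
gripper_width: 54.9
grip_force: 65.5
```

```bash
python3 -m handwheel '[{"linear":[0,0,0],"angular":[0,0,0]},{"linear":[0,0,0],"angular":[0,0,0]},{"linear":[0,0,0],"angular":[0,0,0]},{"linear":[0,0,0],"angular":[0,0,0]},{"linear":[0,0,0],"angular":[0,0,0]},{"linear":[0,0,0],"angular":[0,0,0]}]' 1
python3 -m handwheel '[{"linear":[0,0,0.5],"angular":[0,0,0]},{"linear":[0,0,1],"angular":[0,0,0]},{"linear":[0,0,1],"angular":[0,0,0]},{"linear":[0,0,1],"angular":[0,0,0]},{"linear":[0,0,1],"angular":[0,0,0]},{"linear":[-0.05,0.9,0],"angular":[0,0,0]},{"linear":[-0.05,1,0],"angular":[0,0,0]},{"linear":[-0.05,1,0],"angular":[0,0,0]}]'
python3 -m handwheel '[{"linear":[-0.05,1,0],"angular":[0,0,0]},{"linear":[-0.05,1,0],"angular":[0,0,0]},{"linear":[-0.05,1,0],"angular":[0,0,0]},{"linear":[-0.05,1,0],"angular":[0,0,0]},{"linear":[-0.05,1,0],"angular":[0,0,0]},{"linear":[-0.05,1,0],"angular":[0,0,0]},{"linear":[-0.05,1,0],"angular":[0,0,0]},{"linear":[-0.05,1,0],"angular":[0,0,0]}]'
python3 -m handwheel '[{"linear":[-0.08,1,0],"angular":[0,0,0]},{"linear":[-0.05,1,0],"angular":[0,0,0]},{"linear":[-0.05,0.68,0],"angular":[0,0,0]},{"linear":[0,0,0],"angular":[0,0,0]},{"linear":[0,0,0],"angular":[0,0,0]}]'
python3 - <<'E'
from plant import cams; import cv2,numpy as np
w=cams.snapshot("wrist")["frame"][:,:,::-1]; s=cams.snapshot("side")["frame"][100:300,250:450,::-1]
c=np.zeros((400,800,3),np.uint8); c[:,:400]=cv2.resize(w[:,120:520],(400,400)); c[:,400:]=cv2.resize(s,(400,400)); cv2.imwrite("pics/g5.png",c)
E
```

```text
clock: 19.98
eef_pos: [509.9, -67.9, 110.5]
eef_rot: [-0.0, 0.742, -0.67, 0.0]
ft_force: [1.1, 0.8, 0.1]
gripper_width: 85.8
grip_force: 0.0
clock: 20.65
eef_pos: [506.9, -9.5, 201.9]
eef_rot: [-0.001, 0.742, -0.671, 0.001]
ft_force: [-0.2, -0.7, -0.5]
gripper_width: 85.2
grip_force: 0.0
clock: 21.32
eef_pos: [498.6, 151.1, 201.4]
eef_rot: [-0.0, 0.742, -0.67, 0.0]
ft_force: [0.3, 0.5, -0.6]
gripper_width: 85.6
grip_force: 0.0
clock: 21.73
eef_pos: [495.0, 204.0, 200.7]
eef_rot: [0.0, 0.743, -0.67, 0.0]
ft_force: [0.5, -0.6, -0.2]
gripper_width: 85.4
grip_force: 0.0
```

View pics/g5.png

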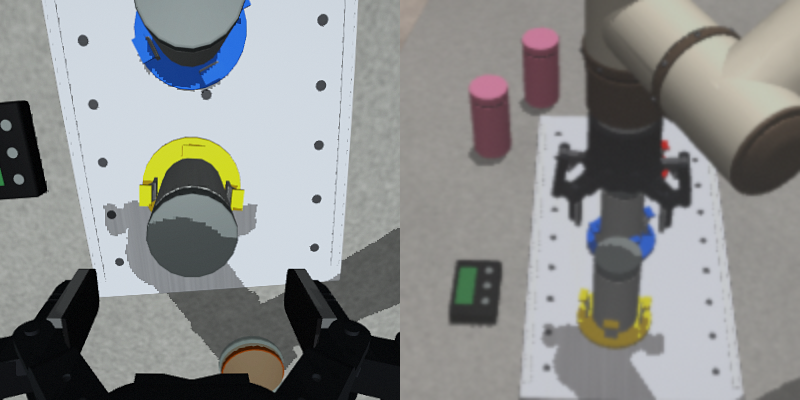

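The yellow jar is centred at (191,233), as on the first grasp. Grasp it and lift about 160 mm, so its bottom ends around 186, above the other tops at 141.

```bash
python3 -m handwheel '[{"linear":[0,0,-0.5],"angular":[0,0,0]},{"linear":[0,0,-0.8],"angular":[0,0,0]},{"linear":[0,0,-0.9],"angular":[0,0,0]},{"linear":[0,0,-0.9],"angular":[0,0,0]},{"linear":[0,0,-0.9],"angular":[0,0,0]},{"linear":[0,0,-0.5],"angular":[0,0,0]},{"linear":[0,0,0],"angular":[0,0,0]},{"linear":[0,0,0],"angular":[0,0,0]}]'
python3 -m handwheel '[{"linear":[0,0,0],"angular":[0,0,0]},{"linear":[0,0,0],"angular":[0,0,0]},{"linear":[0,0,0],"angular":[0,0,0]},{"linear":[0,0,0],"angular":[0,0,0]},{"linear":[0,0,0],"angular":[0,0,0]},{"linear":[0,0,0],"angular":[0,0,0]},{"linear":[0,0,0],"angular":[0,0,0]},{"linear":[0,0,0],"angular":[0,0,0]}]' 0 60
python3 -m handwheel '[{"linear":[0,0,0.2],"angular":[0,0,0]},{"linear":[0,0,0.4],"angular":[0,0,0]},{"linear":[0,0,0.5],"angular":[0,0,0]},{"linear":[0,0,0.6],"angular":[0,0,0]},{"linear":[0,0,0.6],"angular":[0,0,0]},{"linear":[0,0,0.6],"angular":[0,0,0]},{"linear":[0,0,0.6],"angular":[0,0,0]},{"linear":[0,0,0.6],"angular":[0,0,0]}]'
python3 -m handwheel '[{"linear":[0,0,0.6],"angular":[0,0,0]},{"linear":[0,0,0.6],"angular":[0,0,0]},{"linear":[0,0,0.6],"angular":[0,0,0]},{"linear":[0,0,0.6],"angular":[0,0,0]},{"linear":[0,0,0.6],"angular":[0,0,0]},{"linear":[0,0,0.5],"angular":[0,0,0]},{"linear":[0,0,0.3],"angular":[0,0,0]},{"linear":[0,0,0.1],"angular":[0,0,0]}]'
python3 -m handwheel '[{"linear":[0,0,0],"angular":[0,0,0]},{"linear":[0,0,0],"angular":[0,0,0]},{"linear":[0,0,0],"angular":[0,0,0]},{"linear":[0,0,0],"angular":[0,0,0]},{"linear":[0,0,0],"angular":[0,0,0]},{"linear":[0,0,0],"angular":[0,0,0]},{"linear":[0,0,0],"angular":[0,0,0]},{"linear":[0,0,0],"angular":[0,0,0]}]'
python3 - <<'E'
from plant import cams; import cv2,numpy as np
s=cams.snapshot("side")["frame"][50:400,240:460,::-1]; t=cams.snapshot("scene")["frame"][100:260,210:490,::-1]
c=np.zeros((560,800,3),np.uint8); c[:257,:450]=cv2.resize(t,(450,257)); c[:,450:]=cv2.resize(s,(350,560)); cv2.imwrite("pics/g6.png",c)
E
```

```text
clock: 22.5
eef_pos: [495.1, 203.1, 110.2]
eef_rot: [0.001, 0.742, -0.67, 0.0]
ft_force: [1.1, -0.2, -0.1]
gripper_width: 85.2
grip_force: 0.0
clock: 23.17
eef_pos: [495.4, 203.9, 111.8]
eef_rot: [-0.001, 0.742, -0.67, 0.0]
ft_force: [-2.0, -0.9, 6.4]
gripper_width: 55.2
grip_force: 63.3
clock: 23.83
eef_pos: [494.4, 203.3, 192.8]
eef_rot: [0.001, 0.742, -0.67, -0.0]
ft_force: [-0.8, -0.3, -7.7]
gripper_width: 54.8
grip_force: 65.0
clock: 24.5
eef_pos: [495.2, 203.8, 271.5]
eef_rot: [-0.001, 0.742, -0.67, 0.0]
ft_force: [0.1, 0.2, -7.0]
gripper_width: 54.7
grip_force: 65.0
clock: 25.17
eef_pos: [495.1, 203.7, 270.4]
eef_rot: [0.0, 0.742, -0.67, -0.0]
ft_force: [0.8, 0.5, -7.2]
gripper_width: 54.8
grip_force: 65.0
```

View pics/g6.png

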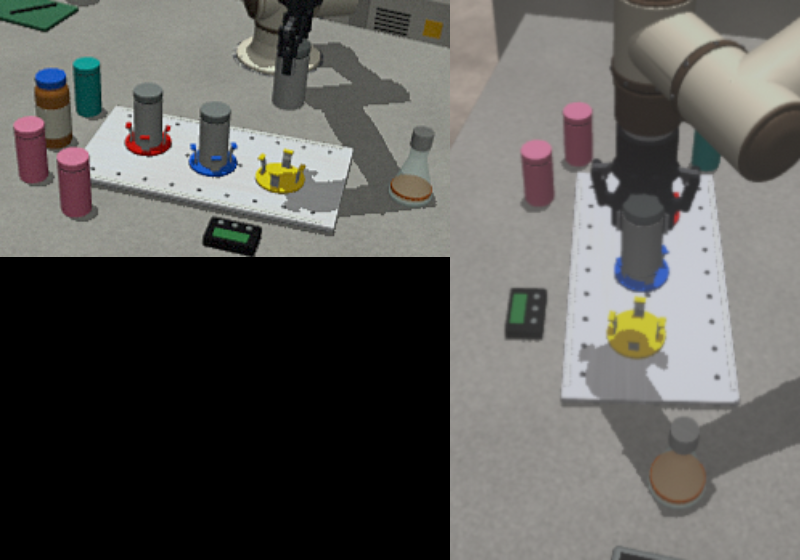

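The heaviest jar hangs upright at (290,80) above the empty yellow clamp (280,175). The red and blue jars are seated, and the flask, bottle and timer are undisturbed. Handing in.

```bash
python3 -c "from plant import arm; print(arm.sign_off())"
```

```text
the job is handed in; nothing more can be done
None
```

I hefted the jars in the order blue (3.8 N), yellow (7.7 N), red (5.0 N), set each back in its clamp, and handed in with the yellow-clamp jar, the heaviest, held upright about 45 mm above the other two jars' tops.

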